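Turn the test plate over in its V-rest

TASK

Two flat metal test plates lean in V-shaped rests. Turn over the plate with the big round hole: swing it across, like a page, onto the other leaf of its own rest, so that the face now hidden against the leaf is presented upwards, and leave it lying on that leaf, same edge down in the V and about centred along the rest. Leave the plate with the upright slot as it is.

Things in the scene. Friction and masses are not known exactly. Their poses are not given: they have to be found in the camera images.
- plate_hole_center (a point): Metal plate with a 28 mm round hole just below its middle. 60 wide (x), 8 thick (y), 90 mm tall (z, to its top edge), 0.15 kg. Point: its centre. Starts leaning on its rest's +y leaf, top towards the rest's +y, within 6 mm of mid-length; its +y face (engraved scale) is hidden against the leaf. The top 40 mm stand free of the leaf: pinch there across the thickness.
- rest_hole: Rest of the round-hole plate. V-rest fixed to the table, base 80x96 mm. Origin: centre of its underside; x along the V's bottom line (12 mm up, y=0), z up. Two leaves, towards +y and -y, lean 30 deg outward from vertical, 74 mm long, 48 up the slope, tops 54 mm up. Plate centre when seated: (0, +21, 57) mm on the +y leaf (start), (0, -21, 57) on the -y leaf.
- plate_slot_center (a point): Metal plate with an upright slot, 12 x 44 mm. 60 wide (x), 8 thick (y), 90 mm tall (z, to its top edge), 0.15 kg. Point: its centre. Starts leaning on its rest's +y leaf, same way as the other. Leave it alone.
- rest_slot: Rest of the slotted plate, same as rest_hole, 150 to 220 mm nearer or farther in x. Only an obstacle, as are the two tall projectors, beyond y = +0.35 m (x from 0.25 m) and y = -0.35 m.
There are look-alikes about, which are no part of the job. Leave any green look-alike of the part that bears plate_hole_center alone.

How it is judged (in metres and radians):
At the end, for the whole second after the job is handed in: The round-hole plate rests on its rest's -y leaf, scale face (+y) up, leaning 30 +-10 degrees, same edge down: centre within 10 mm of seated across the rest and in height, 18 mm along it, width within 11 degrees of the rest's x. The slotted plate is within 15 mm of its start (angle between plate_hole_center's own y axis and vertical between 0.87 and 1.22 rad and angle between plate_hole_center's own z axis and vertical below 0.7 rad and y of plate_hole_center in the frame of rest_hole between -0.031 and -0.011 m and x of plate_hole_center in the frame of rest_hole between -0.018 and 0.018 m and z of plate_hole_center in the frame of rest_hole between 0.047 and 0.067 m and angle between the x axis of plate_hole_center and the x axis of rest_hole, either way round below 0.2 rad and linear speed of plate_hole below 0.02 m/s and distance of plate_slot_center from where it was at the start of the episode below 0.015 m); the robot touches nothing.
It fails at once if the plate with the slot is shifted by more than 15 mm (distance of plate_slot_center from where it was at the start of the episode above 0.015 m).
It also fails if it takes over 40 s, if anything falls off the work surface, if the arm or the gripper's body presses on something with over 40 N, if the wrist force passes 120 N, or if a joint passes its speed limit or range.

ROBOT

A 6-joint arm with a two-finger parallel gripper is mounted at the origin on a cart in front of the work surface, level with it; the furniture and walls round the work are solid. World frame = base frame: x ahead of the robot, y to its left, z up, the work surface at z = 0. Lengths are in m, angles in degrees, forces in N, time in s.
With the tool pointing down it reaches from about 0.3 to 1 m from the base axis. Payload 5.1 kg.
Tool frame: the origin (TCP) lies midway between the tips of the shut fingers; the grasp point (between the pads) lies 19 mm behind it (ctrl.grip_depth is the distance from the TCP to the grasp point, in m); z points along the fingers, y is the direction in which the jaws open and shut (so a half turn about z gives the same grasp; the last joint's range is limited). The gripper opens to 95 mm and grips with 3 to 60 N. Pads are 20 mm wide; open, the fingers measure 119 mm over their backs; the gripper's body (75 mm by 180 mm) begins 59 mm behind the grasp point.
Start: joints at [-82.082, 7.093, 94.555, -0, 78.352, -4.733], TCP at [0.142, -0.634, 0.183] pointing down, gripper open.
Joint ranges: [-149.61, 149.61], [-58.7, 133.49], [1.44, 155.28], [-77.14, 257.14], [18.33, 153.61], [-166.67, 166.67]. Speed limits (degrees/s): [147.25, 147.25, 180, 180, 180, 180].

INTERFACE

Orientations are given as a 3x3 rotation matrix whose columns are the frame's x, y, z axes.
In Python, from plant import ctrl gives the robot as it stands. The module is installed in compiled form; this text tells all that it offers.
- The arm moves only by the tool step_arm, never from a script. Its argument "plan" is a list of rows, each a list of 3 entries, a list of its own where there are three numbers: the turn, a rotation vector about the tool's x, y, z in units of 6 degrees (1.0 is 6 degrees), then the shift along the tool's x, y, z in units of 30 mm (1.0 is 30 mm), then the finger opening in mm, from 0 to 95.1. In form: [[[ax, ay, az], [tx, ty, tz], hand], ...]. A call has 1 to 20 rows; each row shifts and turns the commanded pose from where the row before left it, along the tool's axes as they then stand; what a row does not reach is not made up. A row lasts 1/12 s, in which the tool goes at most 41.7 mm and 7.16 degrees, less where a joint would pass 70% of its speed; a pose out of reach is approached as far as the arm can. A call is refused whole if a number of a shift passes 1 or a number of a turn 1, either way. A call with a gripper value outside its range is refused whole. The fingers move at their own pace and stop on an object; "squeeze" is the grip in N (left out, the last holds). Time passes only in rows, so rows that do not move let the fingers close. It gives the time, the measured TCP pose, the force and the opening at its end, in the units of the state.
- ctrl.get_state(): the state, without advancing time (a new reading comes with each control period).
- ctrl.snapshot(name): name is "scene" or "top"; returns (picture, depth): 384x512x3 uint8, red, green, blue; 384x512 float32, m along the optical axis (not along the pixel's ray), 0 where there is no reading.
- ctrl.camera_model(name): a dict with "K" (3x3 intrinsics, pixels), "dist_coeffs" ([k1, k2, p1, p2, k3] as OpenCV has them; the pictures are not rectified), "R" (3x3) and "t" (3): a world point X has camera coordinates R X + t. Camera axes: x right, y down, z forward; pixel columns grow to the right and rows downward; lengths in m; the calibration is good to about 2 mm. A picture is of the moment at which its call begins. camera_model takes no time and is no camera call.
- ctrl.close_job(): hands the job in, once; it reports no verdict.
The state is a dict: "time_s": time; "qpos": joint angles; "joint_velocities": joint speeds; "tau": joint torques, N m; "eef_pos": TCP position; "tool_rot": TCP orientation; "force": force on the tool from outside, world axes, zero at the start; "ft_torque": the same for the moment, N m; "finger_gap": finger opening in m.
Only numpy, scipy, OpenCV 4.12 (cv2) and the standard library are available. Lean on these libraries where they do the work, as an engineer would, in place of code of your own. Each camera call takes 0.05 s, during which the arm holds its last target.

## Working session

There is one attempt and no reset: what is moved stays moved. The work goes in short steps, Python scripts to look and compute and a tool call to move; the robot and the scene stay as the last step left them, time stands still between calls to the robot, and variables do not carry over. Pictures are saved under pics/ and viewed, and the job is handed in when it is done.

Besides the shell and the picture viewer there is one more tool, called after "Call:" as name(argument=value, ...) on one line, values as JSON. step_arm: Moves the arm, as the interface text tells. Its arguments: {"type":"object","properties":{"plan":{"type":"array","items":{"type":"array"}},"squeeze":{"type":"number"}},"required":["plan"]}

```bash
mkdir -p pics; python3 - <<'E'
from plant import ctrl
import cv2,numpy as np
for n in ("scene","top"):
    p,d=ctrl.snapshot(n); cv2.imwrite(f"pics/{n}0.png",p[:,:,::-1]); np.save(f"pics/{n}0.npy",d)
    m=ctrl.camera_model(n); print(n,{k:np.round(np.array(v),4).tolist() for k,v in m.items()})
s=ctrl.get_state(); print({k:np.round(np.array(v),4).tolist() for k,v in s.items()}, ctrl.grip_depth)
E
```

```text
scene {'K': [[355.0336, 0.0, 253.8711], [0.0, 355.0336, 183.5643], [0.0, 0.0, 1.0]], 'dist_coeffs': [-0.0654, 0.0, 0.0, 0.0, 0.0], 'R': [[-0.9027, -0.4302, -0.0029], [-0.1911, 0.4071, -0.8932], [0.3854, -0.8057, -0.4497]], 't': [0.5203, 0.1415, 0.6907]}
top {'K': [[483.008, 0.0, 250.5799], [0.0, 483.008, 202.5133], [0.0, 0.0, 1.0]], 'dist_coeffs': [-0.1529, 0.0, 0.0, 0.0, 0.0], 'R': [[0.0164, -0.9992, 0.0355], [-0.983, -0.0226, -0.1822], [0.1829, -0.032, -0.9826]], 't': [0.027, 0.5699, 0.8309]}
{'time_s': 0.1, 'qpos': [-82.0813, 7.1295, 94.6259, 0.002, 78.3539, -4.7327], 'joint_velocities': [0.0386, -0.1234, -0.1681, -0.1447, -0.0021, -0.0714], 'tau': [-0.0001, -41.8883, -36.1096, 0.0777, 0.0462, -0.0001], 'eef_pos': [0.1423, -0.6336, 0.1815], 'tool_rot': [[0.9757, 0.219, -0.0002], [0.219, -0.9757, 0.0019], [0.0002, -0.0019, -1.0]], 'force': [-0.9027, -0.5139, -0.0407], 'ft_torque': [-0.0057, -0.0131, 0.013], 'finger_gap': 0.095} 0.0188
```

View pics/scene0.png

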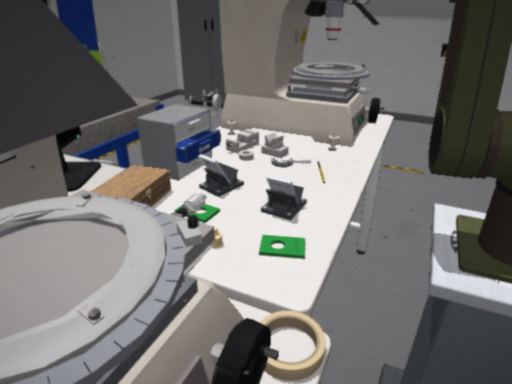

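View pics/top0.png

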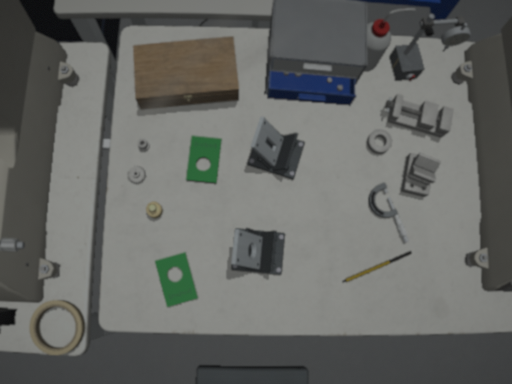

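The top view shows two rests, at about (277,150) farther and (258,250) nearer. There are also two green look-alikes with round holes flat on the table, at (205,160) and (176,279). I'll enlarge the two rests next.

```bash
python3 - <<'E'
import cv2,numpy as np
p=cv2.imread("pics/top0.png")
a=cv2.resize(p[110:190,235:315],(400,400),interpolation=cv2.INTER_CUBIC)
b=cv2.resize(p[210:290,218:298],(400,400),interpolation=cv2.INTER_CUBIC)
c=np.clip(np.hstack([a,b]).astype(float)*1.5,0,255).astype(np.uint8)
cv2.imwrite("pics/crop1.png",c)
p=cv2.imread("pics/scene0.png")
a=cv2.resize(p[140:230,185:315],(780,540),interpolation=cv2.INTER_CUBIC)
cv2.imwrite("pics/crop2.png",a)
E
```

```text
(no output)
```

View pics/crop1.png

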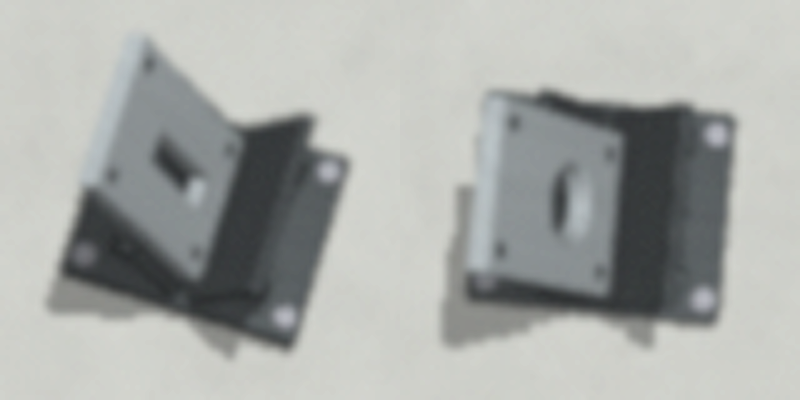

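View pics/crop2.png

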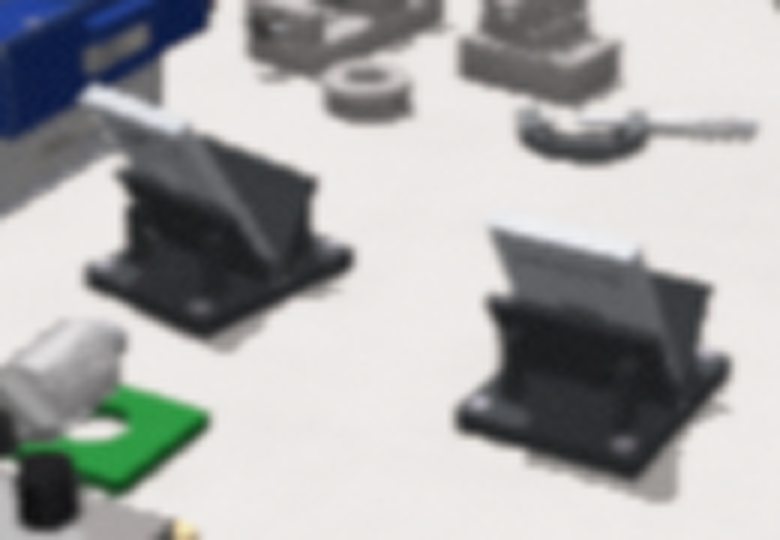

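The right-hand crop (near rest, image (258,250)) holds the plate with the round hole. The left-hand crop (far rest, (277,150)) holds the slotted plate. The green ones lie flat, so they are look-alikes. My target is the plate with its top edge at px (231–238, 229–264). Now I'll measure it.

```bash
cat > h.py <<'E'
import cv2,numpy as np
from plant import ctrl
def cloud(n,d):
    m=ctrl.camera_model(n);K=np.array(m["K"]);R=np.array(m["R"]);t=np.array(m["t"])
    h,w=d.shape
    uv=np.stack(np.meshgrid(np.arange(w),np.arange(h)),-1).reshape(-1,1,2).astype(float)
    xy=cv2.undistortPoints(uv,K,np.array(m["dist_coeffs"])).reshape(h,w,2)
    P=np.dstack([xy*d[...,None],d]); W=(P-t)@R
    W[d<=0]=np.nan
    return W
def ray(n,u,v):
    m=ctrl.camera_model(n);R=np.array(m["R"]);t=np.array(m["t"])
    xy=cv2.undistortPoints(np.array([[[u,v]]],float),np.array(m["K"]),np.array(m["dist_coeffs"])).ravel()
    return -R.T@t, R.T@np.array([xy[0],xy[1],1])
def onz(n,u,v,z):
    c,r=ray(n,u,v); return c+r*(z-c[2])/r[2]
def onplane(n,u,v,nn,dd):
    c,r=ray(n,u,v); return c+r*(dd-nn@c)/(nn@r)
def proj(n,X):
    m=ctrl.camera_model(n);R=np.array(m["R"])
    return cv2.projectPoints(np.array(X,float).reshape(-1,3),cv2.Rodrigues(R)[0],np.array(m["t"],float),np.array(m["K"]),np.array(m["dist_coeffs"]))[0].reshape(-1,2)
E
python3 - <<'E'
from h import *
np.set_printoptions(precision=4,suppress=True)
d=np.load("pics/top0.npy"); W=cloud("top",d)
print("table z",np.nanmedian(W[295:320,230:300,2]), "base z",W[240:268,280:283,2].mean())
px=lambda x,y:(218+(x-400+.5)/5-.5,210+(y+.5)/5-.5)
# face
poly=np.array([px(505,115),px(612,145),px(600,285),px(498,262)])
mask=np.zeros(d.shape,np.uint8);cv2.fillPoly(mask,[np.round(poly).astype(int)],1)
c=np.array(px(573,203)); yy,xx=np.mgrid[:384,:512]
mask[(abs(xx-c[0])<7)&(abs(yy-c[1])<11)]=0
P=W[mask>0];P=P[~np.isnan(P[:,0])];
for _ in range(3):
    m=P.mean(0);u,s,v=np.linalg.svd(P-m);n=v[2]*np.sign(v[2][2]);r=(P-m)@n;P=P[abs(r)<max(.0015,2*r.std())]
print("n",n,len(P),r.std(),"tilt",np.degrees(np.arccos(n[2])),"yaw",np.degrees(np.arctan2(n[0],-n[1])))
dd=n@m
C=[onplane("top",*px(*q),n,dd) for q in [(503,98),(625,135),(609,297),(492,270)]]
for q in C:print(q)
C=np.array(C)
print("sides",[np.linalg.norm(C[i]-C[(i+1)%4]) for i in range(4)])
print("centre",C.mean(0)-4e-3*n, "hole",onplane("top",*c,n,dd))
for q in [(718,325),(735,118),(468,300)]:
    for z in (0,.012): print(q,z,onz("top",*px(*q),z))
# screws
for q in [(703,298),(716,134)]:print("screw",onz("top",*px(*q),.01))
E
```

```text
table z 0.00042313573205895793 base z 0.011126044461516207
n [-0.0663 -0.863   0.5009] 336 0.0006067241582445844 tilt 59.940416756351226 yaw -4.3956295487231465
[0.5136 0.0602 0.0984]
[0.511  0.0134 0.0176]
[0.4502 0.0187 0.0185]
[0.4551 0.0627 0.095 ]
sides [np.float64(0.09341312471061758), np.float64(0.061010403532437314), np.float64(0.08831598343901194), np.float64(0.05873119512658033)]
centre [0.4828 0.0422 0.0554] hole [0.4824 0.0338 0.0488]
(718, 325) 0 [ 0.4412 -0.0238  0.    ]
(718, 325) 0.012 [ 0.4408 -0.0227  0.012 ]
(735, 118) 0 [ 0.5204 -0.0299  0.    ]
(735, 118) 0.012 [ 0.5189 -0.0286  0.012 ]
(468, 300) 0 [0.449  0.0711 0.    ]
(468, 300) 0.012 [0.4485 0.071  0.012 ]
screw [ 0.4508 -0.0171  0.01  ]
screw [ 0.5129 -0.0216  0.01  ]
```

```bash
python3 - <<'E'
from h import *
np.set_printoptions(precision=3,suppress=True,linewidth=150)
print("tcp proj",proj("scene",[[.1423,-.6336,.1815],[.1423,-.6336,.3]]),proj("top",[[.1423,-.6336,.1815]]))
for n in ("scene","top"):
    W=cloud(n,np.load(f"pics/{n}0.npy"))
    P=W.reshape(-1,3);P=P[~np.isnan(P[:,0])]
    print(n,P.min(0),P.max(0))
    # height map max z on 5cm cells
    print("cols y:",np.arange(-1,.5,.1))
    for x in np.arange(-.2,1.1,.1):
        row=[]
        for y in np.arange(-1,.5,.1):
            q=P[(P[:,0]>=x)&(P[:,0]<x+.1)&(P[:,1]>=y)&(P[:,1]<y+.1)]
            row.append("%5.2f"%q[:,2].max() if len(q)>3 else "  -  ")
        print("%.1f"%x,*row)
E
python3 - <<'E'
import cv2
p=cv2.imread("pics/scene0.png")
cv2.imwrite("pics/crop3.png",cv2.resize(p[0:160,200:420],(792,576),interpolation=cv2.INTER_CUBIC))
E
```

```text
tcp proj [[449.483  93.48 ]
 [457.332  57.364]] [[623.688 431.879]]
scene [-0.685 -3.718 -0.768] [3.63  0.675 0.551]
cols y: [-1.  -0.9 -0.8 -0.7 -0.6 -0.5 -0.4 -0.3 -0.2 -0.1 -0.   0.1  0.2  0.3  0.4]
-0.2   -     -     -     -     -     -     -     -     -     -     -     -     -     -     -  
-0.1   -     -     -     -     -     -     -     -     -     -     -   -0.06   -     -     -  
0.0 -0.74 -0.74 -0.74 -0.74 -0.74 -0.74 -0.74 -0.74  0.01  0.16  0.28  0.01   -     -     -  
0.1 -0.74 -0.74  0.34  0.47  0.47 -0.74 -0.74 -0.74  0.00  0.46  0.46  0.00   -     -     -  
0.2 -0.74 -0.74 -0.74 -0.74 -0.74 -0.74 -0.74 -0.74 -0.74  0.46   -     -     -    0.03  0.03
0.3  0.00  0.00  0.12  0.13  0.40  0.40  0.00  0.00  0.00  0.00  0.00  0.01  0.00  0.03  0.13
0.4 -0.57 -0.58  0.46  0.47  0.46  0.46  0.06  0.01  0.01  0.05  0.10  0.01  0.01  0.22  0.25
0.5   -     -     -    0.25  0.46  0.46  0.00  0.02  0.01  0.00  0.10  0.00  0.04  0.00  0.45
0.6   -     -    0.41  0.46  0.46  0.46  0.06  0.06  0.02  0.05  0.10  0.01   -     -    0.45
0.7   -     -    0.29  0.29  0.31  0.46  0.05  0.0
[... 981 characters left out ...]
  0.01  0.01  0.01  0.01  0.01  0.03  0.12
0.4   -     -     -     -     -    0.11  0.06  0.01  0.01  0.06  0.10  0.01  0.01  0.23  0.23
0.5   -     -     -     -     -    0.11  0.02  0.02  0.02  0.05  0.10  0.01  0.04  0.01  0.15
0.6   -     -     -     -     -    0.13  0.06  0.06  0.02  0.06  0.10  0.01  0.02  0.01  0.24
0.7   -     -     -     -     -    0.17  0.05  0.05  0.17  0.17  0.11  0.06  0.06  0.01  0.28
0.8   -     -     -     -     -    0.19  0.18  0.19  0.18  0.17  0.17  0.06  0.06  0.05  0.30
0.9   -     -     -     -     -    0.19  0.17  0.18  0.17  0.17  0.17  0.01  0.00  0.01  0.00
1.0   -     -     -     -     -     -     -     -     -   -0.03 -0.03 -0.02 -0.02 -0.03 -0.02
```

View pics/crop3.png

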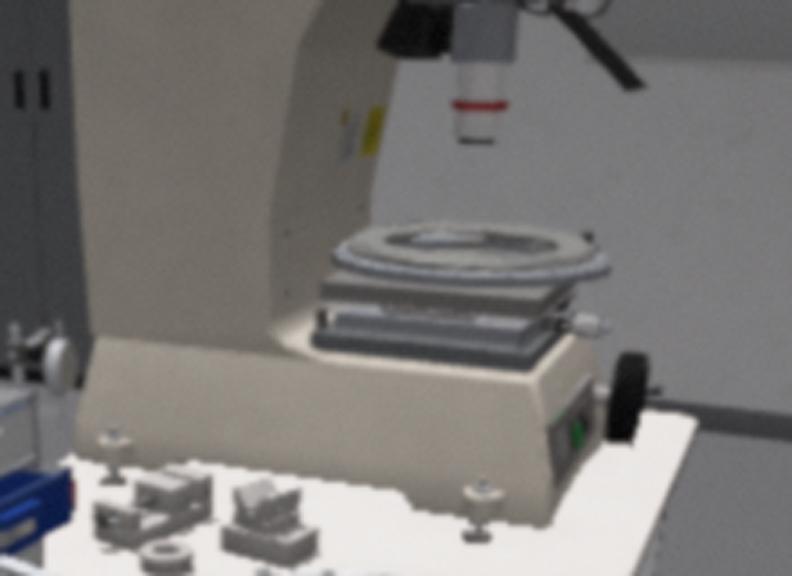

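Call:
step_arm(plan=[[[0,0,0],[0,0,-0.8],95],[[0,0,0],[0,0,-0.8],95],[[0,0,0],[0,0,-0.8],95],[[0,0,0],[0,0,-0.8],95],[[0,0,0],[0.58,-0.8,0],60],[[0,0,0],[0.58,-0.8,0],60],[[0,0,0],[0.58,-0.8,0],60],[[0,0,0],[0.58,-0.8,0],60],[[0,0,0],[0.58,-0.8,0],60],[[0,0,0],[0.58,-0.8,0],60],[[0,0,0],[0.58,-0.8,0],60],[[0,0,0],[0.58,-0.8,0],60],[[0,0,0],[0.58,-0.8,0],60],[[0,0,0],[0.58,-0.8,0],60],[[0,0,0],[0,0,0],60],[[0,0,0],[0,0,0],60]])

```text
time_s: 1.43
eef_pos: [0.2599, -0.3611, 0.2786]
tool_rot: [[0.975, 0.221, 0.0], [0.221, -0.975, -0.001], [-0.0, 0.001, -1.0]]
force: [0.4, -0.7, 0.0]
finger_gap: 0.0598
```

```bash
cat > g.py <<'E'
from h import *
from scipy.spatial.transform import Rotation as Ro
np.set_printoptions(precision=3,suppress=True,linewidth=150)
psi=np.radians(-4.4); RR=Ro.from_euler('z',psi).as_matrix(); O=np.array([.4822,.0213,0])
def toolR(tilt): # tilt deg of plate about rest x: + = leaning to +y
    a=np.radians(tilt); pz=np.array([0,np.sin(a),np.cos(a)])
    x=np.array([1.,0,0]); z=-pz; y=np.cross(z,x)
    return RR@np.column_stack([x,y,z]), RR@pz
def delta(pos,R):
    s=ctrl.get_state(); T=np.array(s["tool_rot"]); p=np.array(s["eef_pos"])
    print("t",s["time_s"],"p",p,"q",np.array(s["qpos"]),"F",np.array(s["force"]),"gap",s["finger_gap"])
    print("turn units (tool)",Ro.from_matrix(T.T@R).as_rotvec()*180/np.pi/6,"| shift units in current tool axes",T.T@(pos-p)/.03,"| in target axes",R.T@(pos-p)/.03)
C=np.array([.4828,.0422,.0565])
E
python3 - <<'E'
from g import *
R,pz=toolR(30)
pos=C+pz*.114; print(pos); delta(pos,R)
E
```

```text
[0.487 0.099 0.155]
t 1.4333 p [ 0.26  -0.361  0.279] q [-61.163 -22.327 112.005  -0.017  90.285  16.054] F [ 0.417 -0.714  0.   ] gap 0.05979341724395355
turn units (tool) [-4.955 -0.75   2.798] | shift units in current tool axes [ 10.782 -13.284   4.101] | in target axes [  6.377 -15.803  -4.376]
```

Call:
step_arm(plan=[[[0,0,0],[0.63,-0.78,0],50],[[0,0,0],[0.63,-0.78,0],50],[[0,0,0],[0.63,-0.78,0],50],[[0,0,0],[0.63,-0.78,0],50],[[0,0,0],[0.63,-0.78,0],50],[[0,0,0],[0.63,-0.78,0],50],[[0,0,0],[0.63,-0.78,0],50],[[0,0,0],[0.63,-0.78,0],50],[[0,0,0],[0.63,-0.78,0],50],[[0,0,0],[0.63,-0.78,0],50],[[0,0,0],[0.63,-0.78,0],50],[[0,0,0],[0.63,-0.78,0],50],[[0,0,0],[0.63,-0.78,0],50],[[0,0,0],[0.63,-0.78,0],50],[[0,0,0],[0.63,-0.78,0],50],[[0,0,0],[0.63,-0.78,0],50],[[0,0,0],[0.63,-0.78,0],50],[[0,0,0],[0,0,0],50],[[0,0,0],[0,0,0],50]])

```text
time_s: 3.02
eef_pos: [0.4865, 0.0967, 0.2777]
tool_rot: [[0.975, 0.22, -0.002], [0.22, -0.975, -0.001], [-0.002, 0.0, -1.0]]
force: [0.2, 0.2, -0.3]
finger_gap: 0.0498
```

Call:
step_arm(plan=[[[-0.62,-0.09,0.35],[0,0,0],50],[[-0.62,-0.09,0.35],[0,0,0],50],[[-0.62,-0.09,0.35],[0,0,0],50],[[-0.62,-0.09,0.35],[0,0,0],50],[[-0.62,-0.09,0.35],[0,0,0],50],[[-0.62,-0.09,0.35],[0,0,0],50],[[-0.62,-0.09,0.35],[0,0,0],50],[[-0.62,-0.09,0.35],[0,0,0],50],[[0,0,0],[0,0,0],50],[[0,0,0],[0,0,0],50]])

```text
time_s: 3.85
eef_pos: [0.4859, 0.0958, 0.2778]
tool_rot: [[0.997, -0.068, -0.039], [-0.078, -0.864, -0.498], [0.001, 0.499, -0.866]]
force: [-0.1, -0.4, 0.4]
finger_gap: 0.05
```

```bash
python3 - <<'E'
from g import *
R,pz=toolR(30)
pos=C+pz*.114; print(pos); delta(pos,R); delta(C+pz*.014,R)
E
```

```text
[0.487 0.099 0.155]
t 3.85 p [0.486 0.096 0.278] q [ 21.809  -5.776 102.572 -26.799  96.695 116.332] F [-0.094 -0.357  0.354] gap 0.05002036886591047
turn units (tool) [-0.009  0.002 -0.016] | shift units in current tool axes [ 0.032 -2.134  3.484] | in target axes [ 0.034 -2.138  3.482]
t 3.85 p [0.486 0.096 0.278] q [ 21.809  -5.776 102.572 -26.799  96.695 116.332] F [-0.094 -0.357  0.354] gap 0.05002036886591047
turn units (tool) [-0.009  0.002 -0.016] | shift units in current tool axes [ 0.032 -2.131  6.817] | in target axes [ 0.034 -2.138  6.815]
```

Call:
step_arm(plan=[[[0,0,0],[0.01,-0.71,0.5],50],[[0,0,0],[0.01,-0.71,0.5],50],[[0,0,0],[0.01,-0.71,0.5],50],[[0,0,0],[0,0,0.66],50],[[0,0,0],[0,0,0.66],50],[[0,0,0],[0,0,0.66],50],[[0,0,0],[0,0,0],50],[[0,0,0],[0,0,0],50]])

```text
time_s: 4.52
eef_pos: [0.4871, 0.0983, 0.1563]
tool_rot: [[0.997, -0.071, -0.039], [-0.081, -0.864, -0.498], [0.002, 0.499, -0.867]]
force: [0.6, -0.6, -0.6]
finger_gap: 0.0497
```

```bash
python3 - <<'E'
from g import *
R,pz=toolR(30)
delta(C+pz*.014,R)
a,_=ctrl.snapshot("scene");b,_=ctrl.snapshot("top")
a=cv2.resize(a[100:235,200:350],(600,540),interpolation=cv2.INTER_CUBIC)
cv2.imwrite("pics/pg_s.png",a[:,:,::-1])
b=cv2.resize(b[180:300,180:320],(700,600),interpolation=cv2.INTER_CUBIC)
cv2.imwrite("pics/pg_t.png",np.clip(b[:,:,::-1]*1.4,0,255))
E
```

```text
t 4.5167 p [0.487 0.098 0.156] q [ 21.997  -0.76  109.624 -26.622  85.989 122.065] F [ 0.605 -0.599 -0.628] gap 0.049698040007519886
turn units (tool) [-0.009  0.002 -0.041] | shift units in current tool axes [ 0.001 -0.036  3.352] | in target axes [ 0.001 -0.04   3.352][ WARN:0@4.003] global loadsave.cpp:1063 imwrite_ Unsupported depth image for selected encoder is fallbacked to CV_8U.
```

View pics/pg_s.png

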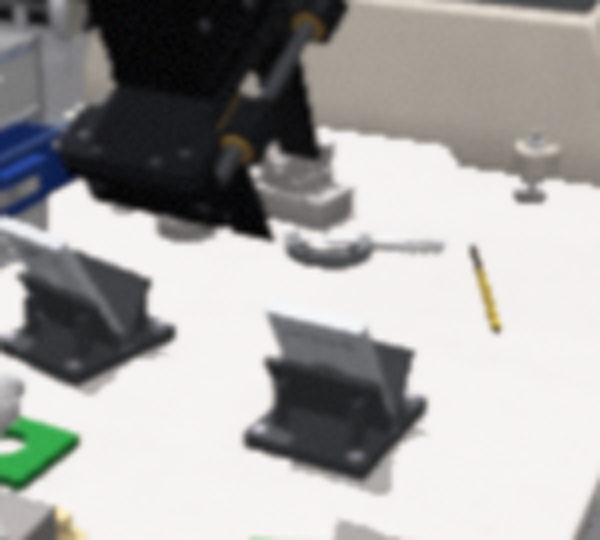

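View pics/pg_t.png

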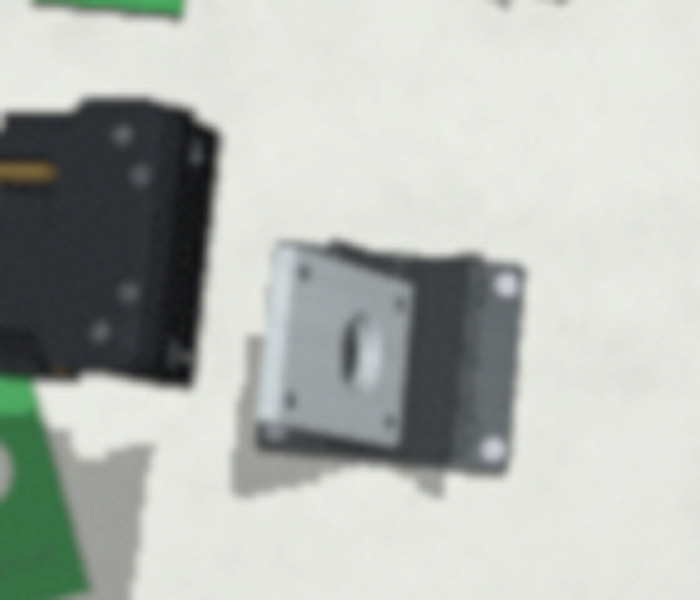

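```bash
python3 - <<'E'
from g import *
s=ctrl.get_state();p=np.array(s["eef_pos"]);T=np.array(s["tool_rot"])
pts=[p,p-T[:,2]*.078,p+T[:,1]*.03,p-T[:,1]*.03]
print(proj("scene",pts),(proj("scene",pts)-[200,100])*4)
print(proj("top",pts),(proj("top",pts)-[180,180])*5)
a,da=ctrl.snapshot("scene");b,db=ctrl.snapshot("top")
cv2.imwrite("pics/s2.png",a[:,:,::-1]);cv2.imwrite("pics/t2.png",b[:,:,::-1])
W=cloud("top",db); print(W[180+50:180+80:4,221]); print(W[235,205:222:3])
E
```

```text
[[271.47  157.963]
 [262.783 131.663]
 [277.389 147.193]
 [265.322 169.148]] [[285.88  231.85 ]
 [251.133 126.652]
 [309.555 188.772]
 [261.289 276.591]]
[[213.326 239.658]
 [184.651 232.187]
 [229.634 240.368]
 [197.652 238.963]] [[166.629 298.291]
 [ 23.257 260.937]
 [248.169 301.842]
 [ 88.261 294.814]]
[[ 0.524  0.092 -0.001]
 [ 0.516  0.092 -0.   ]
 [ 0.509  0.092 -0.   ]
 [ 0.501  0.092  0.002]
 [ 0.493  0.091  0.002]
 [ 0.486  0.091 -0.004]
 [ 0.478  0.091  0.001]
 [ 0.471  0.091 -0.001]]
[[0.475 0.102 0.335]
 [0.475 0.099 0.334]
 [0.476 0.095 0.33 ]
 [0.477 0.092 0.317]
 [0.479 0.089 0.301]
 [0.48  0.085 0.297]]
```

View pics/s2.png

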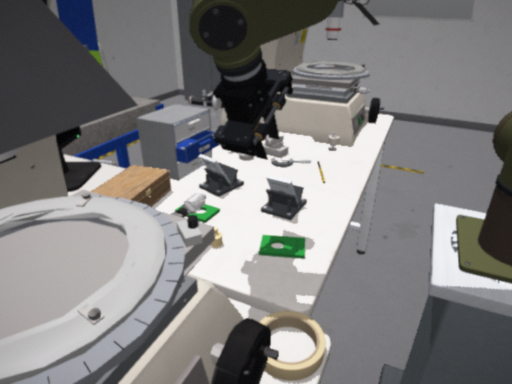

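View pics/t2.png

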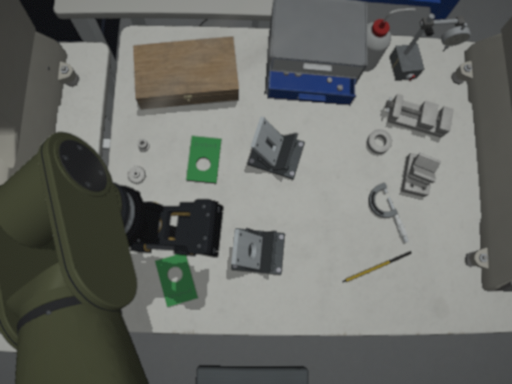

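```bash
python3 - <<'E'
from g import *
s=ctrl.get_state();p=np.array(s["eef_pos"]);T=np.array(s["tool_rot"])
a,da=ctrl.snapshot("scene"); W=cloud("scene",da)
Q=(W.reshape(-1,3)-p)@T*1000; Q=Q.reshape(W.shape)
img=a.max(2)
for name,y0,y1 in (("+y",5,60),("-y",-60,-5)):
    m=(abs(Q[...,0])<60)&(Q[...,1]>y0)&(Q[...,1]<y1)&(Q[...,2]>-70)&(Q[...,2]<30)
    q=Q[m]; i=np.argsort(-q[:,2])[:12]; vv,uu=np.where(m); print(name,len(q)); 
    for k in i: print(uu[k],vv[k],q[k],img[vv[k],uu[k]])
c=cv2.resize(a[90:180,210:320],(792,648),interpolation=cv2.INTER_CUBIC)[:600]
cv2.imwrite("pics/tip.png",np.clip(c[:,:,::-1].astype(float)*1.5,0,255).astype(np.uint8))
E
```

```text
+y 127
273 138 [  1.516  27.241 -30.923] 68
269 137 [  9.587  26.108 -33.085] 112
274 138 [ -2.252  25.412 -33.829] 59
275 138 [ -4.372  25.768 -33.985] 51
276 138 [ -6.63   25.928 -34.383] 44
270 137 [  6.424  25.149 -34.894] 86
278 138 [-10.96   26.473 -34.895] 58
272 137 [  2.09   25.784 -35.301] 47
278 137 [-10.099  28.605 -35.348] 59
277 138 [ -9.282  25.536 -35.473] 41
271 137 [  3.862  24.952 -35.743] 68
274 137 [ -3.046  25.305 -37.093] 24
-y 98
264 159 [ -4.582 -28.209 -31.65 ] 178
256 157 [ 12.302 -29.065 -33.591] 206
257 157 [ 10.285 -28.578 -33.634] 154
260 158 [  2.9   -29.692 -34.151] 165
263 158 [ -3.022 -28.188 -34.199] 105
258 157 [  7.807 -28.615 -34.434] 112
266 159 [-10.329 -29.372 -34.824] 149
265 159 [ -8.412 -29.911 -34.867] 152
261 158 [  0.498 -29.677 -34.875] 139
262 158 [ -1.805 -29.56  -35.447] 124
259 157 [  5.209 -28.804 -35.449] 90
266 158 [ -9.695 -27.631 -35.6  ] 80
```

View pics/tip.png

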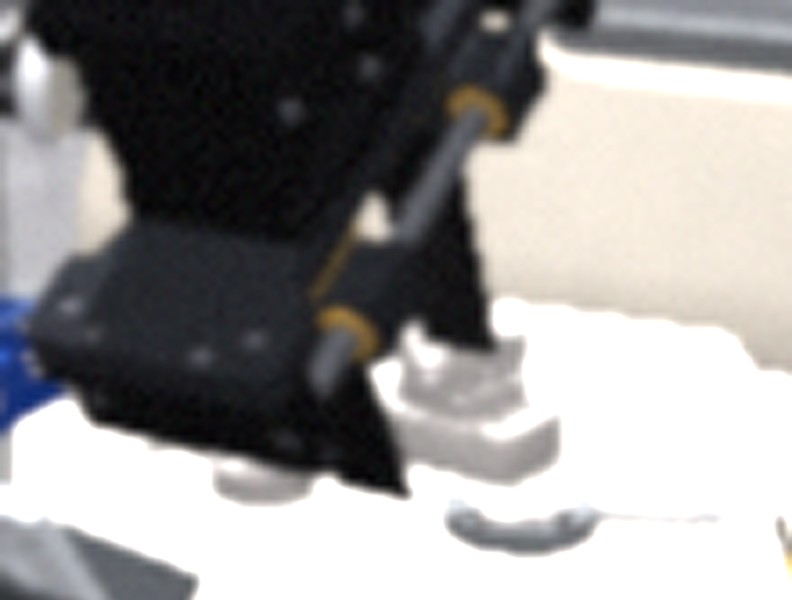

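Call:
step_arm(plan=[[[0,0,0],[0,0,0],0],[[0,0,0],[0,0,0],0],[[0,0,0],[0,0,0],0],[[0,0,0],[0,0,0],0],[[0,0,0],[0,0,0],0],[[0,0,0],[0,0,0],0],[[0,0,0],[0,0,0],0],[[0,0,0],[0,0,0],0]])

```text
time_s: 5.43
eef_pos: [0.4874, 0.0997, 0.1562]
tool_rot: [[0.997, -0.069, -0.037], [-0.078, -0.864, -0.498], [0.003, 0.499, -0.866]]
force: [-0.5, -0.6, -0.6]
finger_gap: 0.0032
```

```bash
python3 - <<'E'
from g import *
s=ctrl.get_state();p=np.array(s["eef_pos"]);T=np.array(s["tool_rot"]);print(s["finger_gap"])
a,da=ctrl.snapshot("scene")
c=cv2.resize(a[90:180,210:320],(792,648),interpolation=cv2.INTER_CUBIC)[:600]
c=np.clip(c[:,:,::-1].astype(float)*1.5,0,255).astype(np.uint8).copy()
for k,z in enumerate((0,-.019,-.03,-.078)):
    u=(proj("scene",p+T[:,2]*z)[0]-[210,90]+.5)*7.2; cv2.circle(c,tuple(int(v) for v in u),4,[(0,0,255),(0,255,0),(255,0,255),(255,255,0)][k],-1)
cv2.imwrite("pics/tip2.png",c)
E
```

```text
0.003221185481674102
```

View pics/tip2.png

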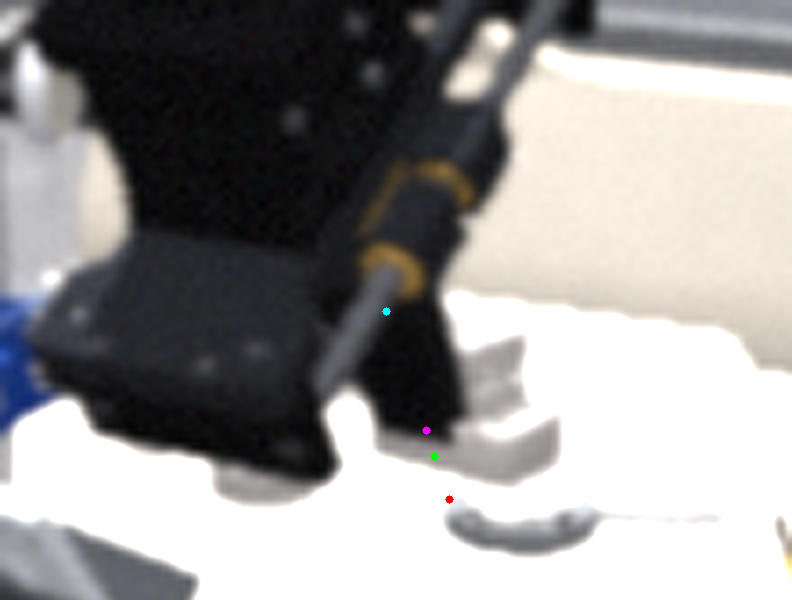

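```bash
python3 - <<'E'
from g import *
s=ctrl.get_state();p=np.array(s["eef_pos"]);T=np.array(s["tool_rot"])
a,da=ctrl.snapshot("scene"); Q=(cloud("scene",da)-p)@T*1000
for v in range(128,156,2): print(v,[ (np.round(Q[v,u]).astype(int).tolist(),int(a[v,u].max())) for u in (264,267,270)])
b,db=ctrl.snapshot("top"); Q=(cloud("top",db)-p)@T*1000
m=(np.abs(Q)<[60,110,160]).all(2)&(Q[...,2]<-20)
q=Q[m]; print(len(q),np.percentile(q,[1,50,99],axis=0))
i=np.argsort(-q[:,2])[:15];print(q[i])
E
```

```text
128 [([-28, -29, -127], 67), ([-32, -26, -124], 80), ([-34, -20, -119], 33)]
130 [([-29, -31, -124], 52), ([-29, -24, -116], 50), ([-34, -23, -116], 52)]
132 [([-11, -10, -93], 31), ([-8, 1, -81], 15), ([-10, 8, -74], 47)]
134 [([-10, -11, -89], 12), ([-11, -4, -81], 14), ([-10, 6, -70], 18)]
136 [([-8, -11, -83], 10), ([-10, -5, -77], 10), ([-11, 3, -69], 10)]
138 [([-6, -11, -76], 7), ([-11, -7, -74], 7), ([-9, 4, -62], 13)]
140 [([-4, -10, -70], 9), ([-10, -8, -69], 5), ([-8, 2, -57], 11)]
142 [([-1, -8, -61], 8), ([-10, -10, -65], 11), ([-11, -3, -58], 11)]
144 [([0, -8, -55], 10), ([-7, -8, -57], 11), ([-11, -4, -54], 8)]
146 [([2, -8, -49], 8), ([-5, -8, -50], 12), ([-10, -6, -50], 10)]
148 [([7, -4, -37], 13), ([-3, -7, -43], 11), ([-9, -6, -43], 9)]
150 [([211, 239, 303], 88), ([0, -6, -35], 62), ([-6, -4, -34], 40)]
152 [([212, 237, 312], 109), ([199, 236, 307], 106), ([189, 238, 306], 104)]
154 [([210, 231, 315], 229), ([200, 233, 313], 169), ([188, 234, 311], 119)]
3552 [[ -36.199  -39.809 -158.156]
 [  -4.948   59.987 -150.485]
 [  32.328   90.414 -109.005]]
[[   5.928   10.328  -87.743]
 [   8.799   11.839  -87.988]
 [  -2.739   12.035  -88.406]
 [  -1.316   11.843  -88.422]
 [   1.532   11.468  -88.464]
 [  -4.176   12.314  -88.511]
 [   2.93    11.426  -88.686]
 [   0.054   11.947  -88.843]
 [   7.212   12.802  -89.029]
 [  -8.599   11.807  -89.36 ]
 [  -5.787   11.564  -89.58 ]
 [  -7.316   12.421  -90.476]
 [   4.086   12.621  -90.6  ]
 [   6.775   13.028  -91.713]
 [  -6.427   23.215 -105.778]]
```

Both cameras agree laterally. But the visible fingertips and the gripper body lie about 32 mm behind the reported TCP along tool z. I'll aim by the measured tip, go in most of the way, and look again.

Call:
step_arm(plan=[[[0,0,0],[0,0,0],46],[[0,0,0],[0,0,0],46],[[0,0,0],[0,0,0],46],[[0,0,0],[0,0,0],46],[[0,0,0],[0,0,0],46],[[0,0,0],[0,0,0.5],46],[[0,0,0],[0,0,0.5],46],[[0,0,0],[0,0,0.5],46],[[0,0,0],[0,0,0.5],46],[[0,0,0],[0,0,0.5],46],[[0,0,0],[0,0,0.5],46],[[0,0,0],[0,0,0.3],46],[[0,0,0],[0,0,0],46],[[0,0,0],[0,0,0],46]])

```text
time_s: 6.75
eef_pos: [0.4836, 0.0503, 0.0705]
tool_rot: [[0.997, -0.069, -0.037], [-0.079, -0.863, -0.498], [0.002, 0.5, -0.866]]
force: [-0.7, 0.0, 0.3]
finger_gap: 0.0459
```

```bash
cat >> g.py <<'E'
def look(tag):
    s=ctrl.get_state();p=np.array(s["eef_pos"]);T=np.array(s["tool_rot"]);pt=p-.032*T[:,2]
    out=[]
    for n,(u0,u1,v0,v1) in (("scene",(230,320,140,220)),("top",(190,300,200,290))):
        a,d=ctrl.snapshot(n); np.save(f"pics/{tag}_{n}.npy",d); cv2.imwrite(f"pics/{tag}_{n}_full.png",a[:,:,::-1])
        f=400/(u1-u0); c=cv2.resize(a[v0:v1,u0:u1],(400,int((v1-v0)*f)),interpolation=cv2.INTER_CUBIC)
        c=np.clip(c[:,:,::-1].astype(float)*1.5,0,255).astype(np.uint8).copy()
        u=(proj(n,pt)[0]-[u0,v0]+.5)*f; cv2.circle(c,tuple(int(v) for v in u),3,(0,0,255),-1)
        o=np.zeros((400,400,3),np.uint8);o[:c.shape[0]]=c[:400];out.append(o)
    cv2.imwrite(f"pics/{tag}.png",np.hstack(out))
E
python3 - <<'E'
from g import *
R,pz=toolR(30)
delta(C+pz*(.013-.032),R); look("l1")
E
```

```text
t 6.75 p [0.484 0.05  0.07 ] q [ 17.424   1.805 116.067 -28.577  76.018 122.454] F [-0.695  0.043  0.257] gap 0.04589561339554599
turn units (tool) [-0.004 -0.01  -0.029] | shift units in current tool axes [-0.009  0.002  1.171] | in target axes [-0.007  0.001  1.171]
```

View pics/l1.png

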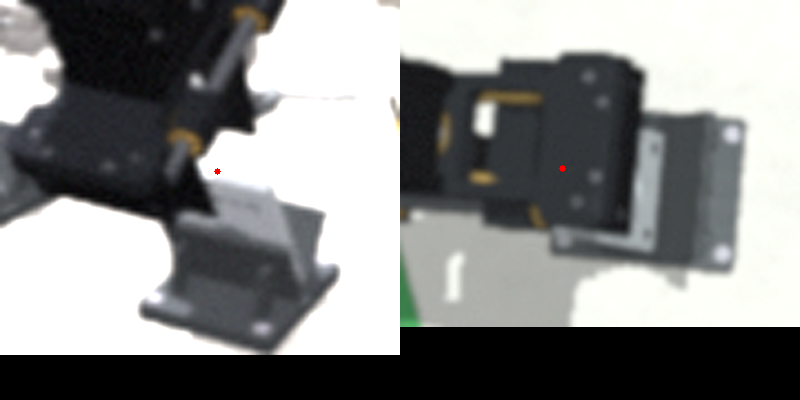

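The left picture shows the fingertips at (253,128) and (215,215), either side of the plate's top edge at (225,183). Their midpoint sits just above the edge, as the corrected tip predicts. I'll go on to the grasp depth and close.

Call:
step_arm(plan=[[[0,0,0],[0,0,0.3],46],[[0,0,0],[0,0,0.3],46],[[0,0,0],[0,0,0.3],46],[[0,0,0],[0,0,0.27],46],[[0,0,0],[0,0,0],46],[[0,0,0],[0,0,0],46]])

```text
time_s: 7.35
eef_pos: [0.4817, 0.0324, 0.0392]
tool_rot: [[0.997, -0.069, -0.039], [-0.079, -0.863, -0.498], [0.001, 0.5, -0.866]]
force: [0.8, -0.9, 0.4]
finger_gap: 0.046
```

```bash
python3 - <<'E'
from g import *
R,pz=toolR(30)
delta(C+pz*(.013-.032),R); look("l2")
E
```

```text
t 7.35 p [0.482 0.032 0.039] q [ 15.634   3.352 117.961 -29.533  72.323 122.747] F [ 0.829 -0.908  0.368] gap 0.04596584094028211
turn units (tool) [-0.001  0.002 -0.025] | shift units in current tool axes [ 0.01   0.003 -0.03 ] | in target axes [ 0.01   0.003 -0.03 ]
```

View pics/l2.png

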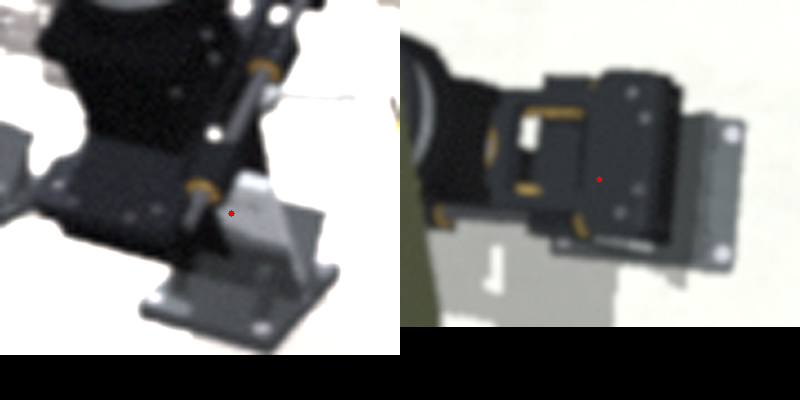

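Call:
step_arm(plan=[[[0,0,0],[0,0,0],15],[[0,0,0],[0,0,0],15],[[0,0,0],[0,0,0],15],[[0,0,0],[0,0,0],5],[[0,0,0],[0,0,0],0],[[0,0,0],[0,0,0],0],[[0,0,0],[0,0,0],0],[[0,0,0],[0,0,0],0]], squeeze=25)

```text
time_s: 8.12
eef_pos: [0.4826, 0.0329, 0.0402]
tool_rot: [[0.997, -0.069, -0.037], [-0.078, -0.864, -0.498], [0.003, 0.499, -0.866]]
force: [0.2, 0.9, -0.2]
finger_gap: 0.0077
```

Call:
step_arm(plan=[[[0,0,0],[0,0,-0.2],0],[[0,0,0],[0,0,-0.3],0],[[0,0,0],[0,0,-0.4],0],[[0,0,0],[0,0,-0.4],0],[[0,0,0],[0,0,-0.4],0],[[0,0,0],[0,0,0],0],[[0,0,0],[0,0,0],0]])

```text
time_s: 8.7
eef_pos: [0.4854, 0.0592, 0.0857]
tool_rot: [[0.997, -0.07, -0.034], [-0.077, -0.864, -0.497], [0.006, 0.498, -0.867]]
force: [0.6, 0.2, -1.0]
finger_gap: 0.0079
```

```bash
python3 - <<'E'
from g import *
delta(C,toolR(30)[0]); look("l3")
E
```

```text
t 8.7 p [0.485 0.059 0.086] q [ 18.277   1.153 115.052 -28.194  77.63  122.36 ] F [ 0.55   0.225 -0.976] gap 0.0078533436566724
turn units (tool) [-0.019 -0.043 -0.033] | shift units in current tool axes [-0.05   0.012  1.128] | in target axes [-0.045  0.01   1.129]
```

View pics/l3.png

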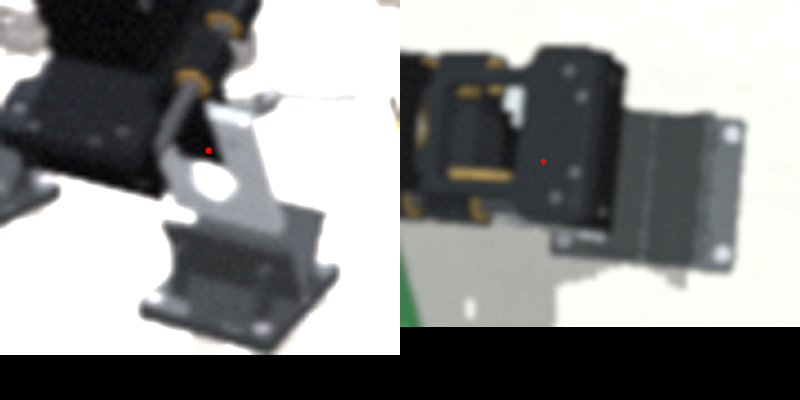

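Call:
step_arm(plan=[[[0,0,0],[0,0,-0.3],0],[[0,0,0],[0,0,-0.4],0],[[0,0,0],[0,0,-0.4],0],[[0.4,0,0],[0,0,0],0],[[0.7,0,0],[0,0,0],0],[[0.7,0,0],[0,0,0],0],[[0.7,0,0],[0,0,0],0],[[0.7,0,0],[0,0,0],0],[[0.7,0,0],[0,0,0],0],[[0.7,0,0],[0,0,0],0],[[0.7,0,0],[0,0,0],0],[[0.7,0,0],[0,0,0],0],[[0.7,0,0],[0,0,0],0],[[0.7,0,0],[0,0,0],0],[[0.7,0,0],[0,0,0],0],[[0.7,0,0],[0,0,0],0],[[0.7,0,0],[0,0,0],0],[[0.5,0,0],[0,0,0],0],[[0,0,0],[0,0,0],0]])

```text
time_s: 10.38
eef_pos: [0.4854, 0.0734, 0.1126]
tool_rot: [[0.997, -0.068, 0.041], [-0.08, -0.863, 0.499], [0.001, -0.501, -0.866]]
force: [-1.7, -0.4, -2.3]
finger_gap: 0.0081
```

```bash
cat >> g.py <<'E'
D=np.array([0,.0004,-.0192])
def fin(up,off):
    R,pz=toolR(-30); n=RR@np.array([0,np.sqrt(.75),.5])
    c=O+RR@np.array([0,-.021,.057])+pz*up+n*off
    return c-R@D,R
E
python3 - <<'E'
from g import *
pos,R=fin(.05,.0015); print(pos); delta(pos,R)
E
```

```text
[ 0.48  -0.013  0.085]
t 10.3833 p [0.485 0.073 0.113] q [-17.017  -9.099 121.907  30.243  76.269  67.834] F [-1.665 -0.375 -2.333] gap 0.008098416203583272
turn units (tool) [-0.008 -0.028 -0.02 ] | shift units in current tool axes [ 0.036  2.974 -0.644] | in target axes [ 0.028  2.975 -0.642]
```

Call:
step_arm(plan=[[[0,0,0],[0,0.1,-0.3],0],[[0,0,0],[0,0.2,-0.34],0],[[0,0,0],[0,0.4,0],0],[[0,0,0],[0,0.4,0],0],[[0,0,0],[0,0.4,0],0],[[0,0,0],[0.01,0.4,0],0],[[0,0,0],[0.01,0.4,0],0],[[0,0,0],[0.01,0.4,0],0],[[0,0,0],[0,0.27,0],0],[[0,0,0],[0,0,0],0],[[0,0,0],[0,0,0],0]])

```text
time_s: 11.3
eef_pos: [0.4796, -0.0121, 0.0845]
tool_rot: [[0.997, -0.068, 0.041], [-0.079, -0.863, 0.5], [0.002, -0.501, -0.865]]
force: [-0.9, -0.0, -0.9]
finger_gap: 0.0077
```

```bash
python3 - <<'E'
from g import *
pos,R=fin(.05,.0015); delta(pos,R); look("l4")
# plate face seen by top camera
d=np.load("pics/l4_top.npy");W=cloud("top",d)
s=ctrl.get_state();p=np.array(s["eef_pos"]);T=np.array(s["tool_rot"])
for n in("top","scene"):
    Q=(cloud(n,np.load(f"pics/l4_{n}.npy"))-p)@T*1000
    m=(np.abs(Q[...,0])<34)&(np.abs(Q[...,1])<9)&(Q[...,2]>-30)&(Q[...,2]<32)
    q=Q[m];print(n,len(q)); 
    if len(q)>5: print(np.percentile(q,[2,10,50,90,98],axis=0))
E
```

```text
t 11.3 p [ 0.48  -0.012  0.085] q [-26.653  -4.625 120.865  28.437  77.593  58.214] F [-0.858 -0.047 -0.934] gap 0.0076902926259681936
turn units (tool) [-0.014 -0.029 -0.013] | shift units in current tool axes [ 0.     0.035 -0.024] | in target axes [ 0.     0.035 -0.024]
top 288
[[-31.044  -6.038 -19.492]
 [-29.372  -5.326   3.221]
 [ -4.092  -4.264  12.883]
 [ 22.847  -3.073  23.48 ]
 [ 28.329  -2.015  27.015]]
scene 496
[[-28.335  -6.053 -29.113]
 [-25.615  -5.001 -25.281]
 [ -0.217  -3.194   1.944]
 [ 25.843  -0.647  21.444]
 [ 30.718   4.555  25.186]]
```

View pics/l4.png

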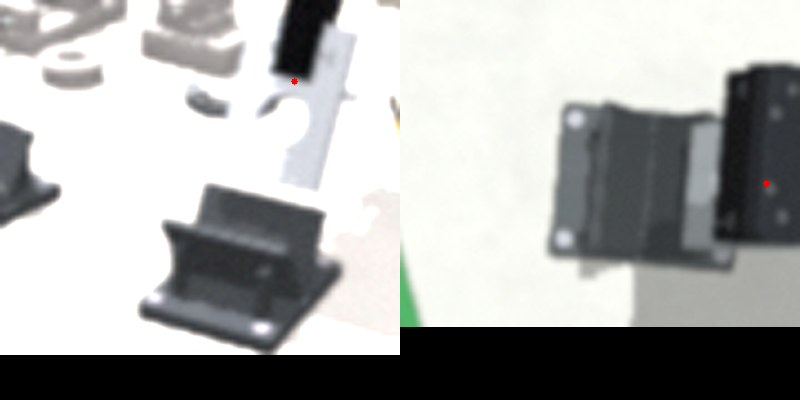

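```bash
python3 - <<'E'
from g import *
W=cloud("top",np.load("pics/l4_top.npy")); Q=(W-O)@RR*1000
v=245
for v in (240,250):
  for u in range(240,272,2): print(v,u,np.round(Q[v,u],1),end=" ")
  print()
def fit(m):
    P=Q[m];P=P[~np.isnan(P[:,0])]
    A=np.c_[P[:,0],P[:,2],np.ones(len(P))]
    for _ in range(3):
        k=np.linalg.lstsq(A,P[:,1],rcond=None)[0]; r=P[:,1]-A@k; g=abs(r)<max(1.5,2*r.std());P=P[g];A=A[g]
    return k,len(P),r.std()
X=np.abs(Q[...,0])<32
yy=fit(X&(Q[...,1]>4)&(Q[...,1]<22)&(Q[...,2]>16)&(Q[...,2]<52)); print("+leaf y=a x+b z+c",yy)
zz=fit(X&(Q[...,1]<-3)&(Q[...,1]>-12)&(Q[...,2]>14)&(Q[...,2]<40)); print("-leaf",zz)
a,b,c=yy[0];print("+leaf y at z=12:",c+12*b," at 40:",c+40*b); a,b,c=zz[0];print("-leaf at 12:",c+12*b)
E
```

```text
240 240 [19.5 36.  11.4] 240 242 [19.8 32.2 12.2] 240 244 [16.1 28.9 49.9] 240 246 [16.3 25.4 51.2] 240 248 [16.7 21.7 50.3] 240 250 [17.7 18.  45.1] 240 252 [19.  14.1 35.9] 240 254 [20.1 10.3 29.4] 240 256 [21.   6.4 24.7] 240 258 [22.3  2.3 15.9] 240 260 [22.6 -1.4 15.9] 240 262 [22.3 -4.8 22.6] 240 264 [22.1 -8.3 27.2] 240 266 [ 21.9 -11.7  32.2] 240 268 [ 21.6 -15.   38.3] 240 270 [ 18.5 -16.7  68.2] 
250 240 [ 0.7 34.2 11.2] 250 242 [ 1.  30.4 12. ] 250 244 [-2.4 27.3 55.5] 250 246 [-1.8 23.7 52.6] 250 248 [-0.6 19.9 43.2] 250 250 [ 0.3 16.1 36.8] 250 252 [ 0.9 12.4 34. ] 250 254 [ 2.1  8.4 24.6] 250 256 [ 3.   4.5 18.5] 250 258 [ 4.   0.4 10.6] 250 260 [ 3.8 -3.  17.2] 250 262 [ 3.6 -6.5 23.1] 250 264 [ 3.2 -9.7 31. ] 250 266 [  3.3 -13.2  34.3] 250 268 [  2.7 -16.3  44. ] 250 270 [nan nan nan] 
+leaf y=a x+b z+c (array([-0.006,  0.567, -6.11 ]), 301, np.float64(0.6457734578307741))
-leaf (array([-0.003, -0.524,  6.3  ]), 165, np.float64(0.6769559082193861))
+leaf y at z=12: 0.6988521636425897  at 40: 16.585959763233056
-leaf at 12: 0.0115262782911012
```

Call:
step_arm(plan=[[[0,0,0],[0,0,0.2],0],[[0,0,0],[0,0,0.25],0],[[0,0,0],[0,0,0.25],0],[[0,0,0],[0,0,0.25],0],[[0,0,0],[0,0,0.2],0],[[0,0,0],[0,0,0.2],0],[[0,0,0],[0,0,0.15],0],[[0,0,0],[0,0,0],0],[[0,0,0],[0,0,0],0]])

```text
time_s: 12.15
eef_pos: [0.4815, 0.0108, 0.0457]
tool_rot: [[0.997, -0.066, 0.041], [-0.078, -0.863, 0.499], [0.002, -0.501, -0.866]]
force: [1.1, 0.4, -0.6]
finger_gap: 0.0079
```

```bash
python3 - <<'E'
from g import *
pos,R=fin(.00,.000); delta(pos,R); look("l5")
E
```

```text
t 12.15 p [0.481 0.011 0.046] q [-24.127  -2.145 122.791  29.657  72.657  57.946] F [ 1.098  0.417 -0.57 ] gap 0.00790288769475142
turn units (tool) [-0.008 -0.027 -0.   ] | shift units in current tool axes [-0.003  0.102  0.138] | in target axes [-0.003  0.102  0.138]
```

View pics/l5.png

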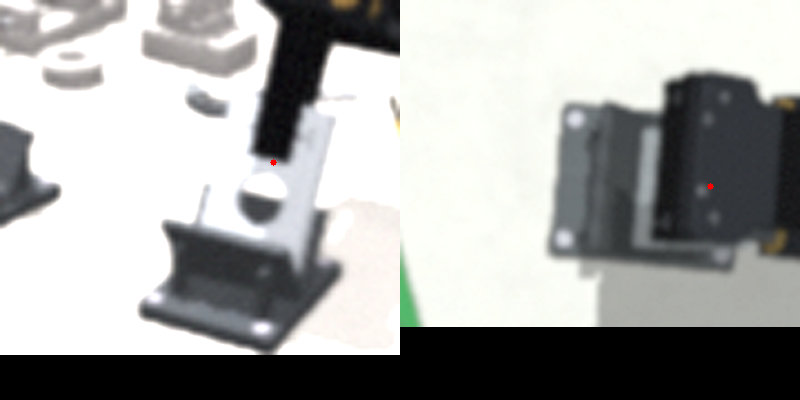

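Call:
step_arm(plan=[[[0,0,0],[0,0.03,0.05],0],[[0,0,0],[0,0.03,0.05],0],[[0,0,0],[0,0.01,0.01],0],[[0,0,0],[0,0,0],0],[[0,0,0],[0,0,0],0]])

```text
time_s: 12.67
eef_pos: [0.4816, 0.0104, 0.042]
tool_rot: [[0.997, -0.067, 0.042], [-0.079, -0.863, 0.499], [0.003, -0.501, -0.866]]
force: [0.0, 0.4, -1.5]
finger_gap: 0.008
```

Call:
step_arm(plan=[[[0,0,0],[0,0.015,0.015],0],[[0,0,0],[0,0.015,0.015],0],[[0,0,0],[0,0,0],0],[[0,0,0],[0,0,0],0]])

```text
time_s: 13.0
eef_pos: [0.4817, 0.01, 0.0409]
tool_rot: [[0.997, -0.066, 0.042], [-0.079, -0.863, 0.499], [0.003, -0.5, -0.866]]
force: [-0.2, -0.7, -0.6]
finger_gap: 0.0078
```

```bash
python3 - <<'E'
from g import *
pos,R=fin(.00,.000); delta(pos,R)
W=cloud("top",ctrl.snapshot("top")[1]); Q=(W-O)@RR*1000
m=(np.abs(Q[...,0])<27)&(Q[...,2]>20)&(Q[...,2]<70)&(Q[...,1]<2)&(Q[...,1]>-30)
P=Q[m];print(len(P)); mm=P.mean(0);v=np.linalg.svd(P-mm)[2][2];v*=np.sign(v[2]);print(v,"face dist from V line",(mm-[0,0,12])@v)
E
```

```text
t 13.0 p [0.482 0.01  0.041] q [-24.202  -1.686 122.889  29.73   72.155  57.595] F [-0.249 -0.692 -0.629] gap 0.007844861345513094
turn units (tool) [-0.005 -0.035 -0.   ] | shift units in current tool axes [-0.013 -0.002  0.012] | in target axes [-0.013 -0.002  0.012]
64
[-0.007  0.936  0.352] face dist from V line 6.444047287716455
```

Pose matches the seat within 1 mm and shows no contact load, so I'm releasing gently.

Call:
step_arm(plan=[[[0,0,0],[0,0,0],9],[[0,0,0],[0,0,0],10],[[0,0,0],[0,0,0],12],[[0,0,0],[0,0,0],14],[[0,0,0],[0,0,0],18],[[0,0,0],[0,0,0],24],[[0,0,0],[0,0,0],32],[[0,0,0],[0,0,0],40],[[0,0,0],[0,0,0],40],[[0,0,0],[0,0,0],40]])

```text
time_s: 13.88
eef_pos: [0.4816, 0.0101, 0.0408]
tool_rot: [[0.997, -0.066, 0.042], [-0.078, -0.863, 0.499], [0.003, -0.501, -0.866]]
force: [-0.3, -0.9, -0.1]
finger_gap: 0.0393
```

```bash
python3 - <<'E'
from g import *
pos,R=fin(.00,.000); delta(pos,R); look("l6")
E
```

```text
t 13.8833 p [0.482 0.01  0.041] q [-24.199  -1.689 122.897  29.736  72.164  57.593] F [-0.325 -0.945 -0.094] gap 0.0393179799890741
turn units (tool) [-0.006 -0.033 -0.   ] | shift units in current tool axes [-0.01   0.001  0.01 ] | in target axes [-0.01   0.001  0.01 ]
```

View pics/l6.png

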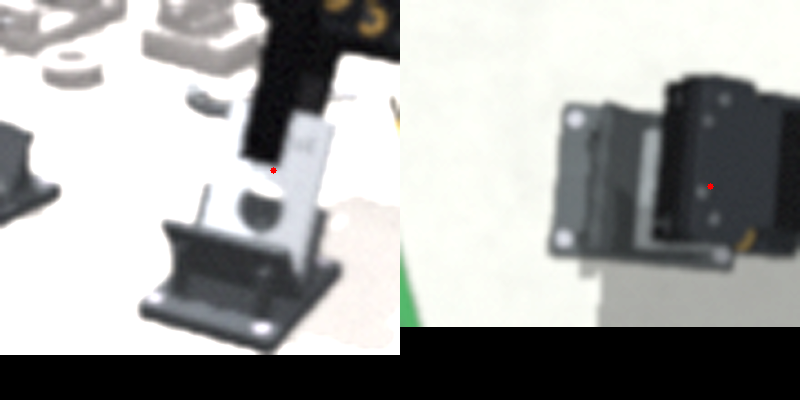

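Released, and the plate lies back on the -y leaf at (285,190). Next I back straight out along the tool axis.

Call:
step_arm(plan=[[[0,0,0],[0,0,-0.2],40],[[0,0,0],[0,0,-0.4],40],[[0,0,0],[0,0,-0.6],40],[[0,0,0],[0,0,-0.7],40],[[0,0,0],[0,0,-0.7],40],[[0,0,0],[0,0,-0.7],40],[[0,0,0],[0,0,-0.7],40],[[0,0,0],[0,0,-0.7],40],[[0,0,0],[0,0,-0.7],40],[[0,0,0],[0,0,0],40],[[0,0,0],[0,0,0],40]])

```text
time_s: 14.9
eef_pos: [0.4756, -0.0717, 0.1826]
tool_rot: [[0.997, -0.066, 0.045], [-0.08, -0.864, 0.497], [0.006, -0.499, -0.867]]
force: [0.8, 0.7, 0.5]
finger_gap: 0.0402
```

```bash
python3 - <<'E'
from g import *
delta(*fin(0,0)); look("l7")
Q=(cloud("top",np.load("pics/l7_top.npy"))-O)@RR*1000
for it,(zlo,zhi) in enumerate([(24,92)]):
    m=(np.abs(Q[...,0])<26)&(Q[...,2]>zlo)&(Q[...,2]<zhi)&(Q[...,1]<2)&(Q[...,1]>-50)
    P=Q[m]
    P=P[(P-[0,0,12])@[0,.866,.5]>4]
    for _ in range(4):
        mm=P.mean(0);v=np.linalg.svd(P-mm)[2][2];v*=np.sign(v[2]);r=(P-mm)@v;P=P[abs(r)<max(1.5,2*r.std())]
    print(len(P),v,"lean",np.degrees(np.arcsin(v[2])),"yaw",np.degrees(np.arctan2(v[0],v[1])),"face dist",(mm-[0,0,12])@v,r.std())
u=np.load("pics/top0.npy");w=np.load("pics/l7_top.npy")
print("slot region depth diff mm",np.median(abs(u-w)[125:165,255:280])*1000)
a=cv2.imread("pics/top0.png");b=cv2.imread("pics/l7_top_full.png")
A=lambda i:cv2.resize(i[110:190,235:315],(250,250),interpolation=cv2.INTER_CUBIC)
B=lambda i:cv2.resize(i[205:285,215:315],(300,250),interpolation=cv2.INTER_CUBIC)
cv2.imwrite("pics/cmp.png",np.clip(np.hstack([A(a),A(b),B(b)])*1.5,0,255).astype(np.uint8))
E
```

```text
t 14.9 p [ 0.476 -0.072  0.183] q [-32.755  -8.224 114.     26.258  89.251  57.851] F [0.835 0.677 0.541] gap 0.04020614318644606
turn units (tool) [ 0.01  -0.063  0.004] | shift units in current tool axes [-0.055 -0.012  5.469] | in target axes [-0.019 -0.007  5.469]
556 [0.003 0.866 0.501] lean 30.051694371702293 yaw 0.1768707108218364 face dist 8.636264382989287 0.6915362639999966
slot region depth diff mm 1.5025735
```

View pics/cmp.png

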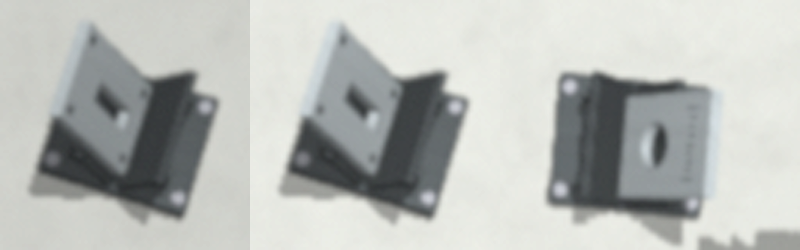

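View pics/l7.png

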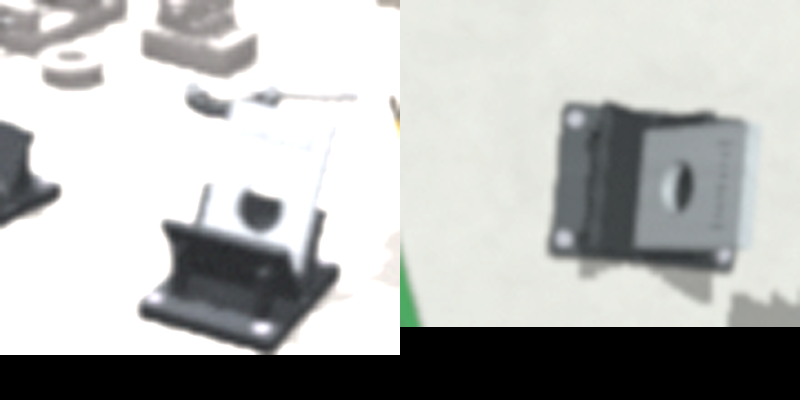

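```bash
python3 - <<'E'
from g import *
Q=(cloud("top",np.load("pics/l7_top.npy"))-O)@RR*1000
h=(Q-[0,0,12])@[0,.866,.5]; s=(Q-[0,0,12])@[0,-.5,.866]
m=(abs(h-8.5)<2.5)&(s>2)&(s<100)&(abs(Q[...,0])<45)
print("x",np.percentile(Q[...,0][m],[1,99]),"upslope",np.percentile(s[m],[1,99]))
ctrl.close_job()
E
```

```text
x [-30.506  29.388] upslope [ 3.86  95.743]
the job is handed in; nothing more can be done
```

I turned the round-hole plate over onto the -y leaf of its own rest, scale face up, and handed the job in at about 15 s. The hand-in gives no verdict, so the figures below are from my last pictures.

- **Round-hole plate:**
  - It leans 30.05° and is turned 0.2° from the rest's x.
  - Along x it spans -30.5 to +29.4 mm, so it is centred to about 1 mm.
  - Up the slope it spans 4 to 96 mm, where a seated plate should span about 4.5 to 94.5 mm.
  - Its upper face measures 8.6 mm from the V line; about 8 mm was expected.
  - The engraved scale is visible on the upper side.
- **Slotted plate:** It looks the same in the before and after pictures. Depth there changed by 1.5 mm (median), which I put down to noise.
- **Robot:** The gripper is about 165 mm clear of the plate along the tool axis and touches nothing. The force reading stayed at noise level, under 3 N at the end of every move.

**Disagreement found:** Both cameras put the gripper about 32 mm behind the reported TCP along tool z (the fingertips measured only in the scene view). I aimed by the measured tips, and the 7.7 mm finger opening on the 8 mm plate and its clean lift bore that out.

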